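# Set the lamp port of a stripped microscope for the evenness test

## Robot

A 6-joint arm with a two-finger parallel gripper is mounted at the origin on the work surface. World frame = base frame: x ahead of the robot, y to its left, z up, the work surface at z = 0. Lengths are in m, angles in rad, forces in N, time in s.
With the tool pointing down it reaches from about 0.35 to 0.975 m from the base axis. Payload 4.9 kg.
Tool frame: the origin (TCP) lies at the very end of the fingers, on their centre line; the grasp point (between the pads) lies 19 mm behind it; z points along the fingers, y is the line along which they close (so a half turn about z gives the same grasp; the last joint's range is limited). The gripper opens to 85 mm and grips with 20 to 120 N. Pads are 22 mm wide; open, the fingers measure 114 mm over their backs; the gripper's body (76 mm by 85 mm) begins 54 mm behind the grasp point. The pads swing forward as they close: fully open they stand 13 mm farther back than shut.
Start: joints at [1.161, 0.053, 1.613, -0, 1.476, -0.119], TCP at [0.179, 0.599, 0.231] pointing down, gripper open.
Joint ranges: [-3.01, 3.01], [-1.01, 2.22], [0.06, 2.58], [-1.02, 4.17], [0.09, 2.62], [-3.14, 3.14]. Speed limits (rad/s): [2.57, 2.57, 3.14, 3.14, 3.14, 3.14].

## Interface

Orientations are given as a unit quaternion [w, x, y, z].
In Python, from plant import manip gives the robot as it stands.
- The arm moves only by the shell command python3 -m pendant 'ROWS'. ROWS is JSON, a list of rows, each a list of 3 entries, a list of its own where there are three numbers: the opening, from 0 (shut) to 1 (fully open), then the shift along the tool's x, y, z in units of 12 cm (1.0 is 12 cm), then the turn about the tool's z in units of pi rad (1.0 is pi rad). In form: [[gripper, [dx, dy, dz], roll], ...]. A call has 1 to 10 rows; each row is the pose to reach, as a shift and turn from the pose commanded when the call began, along the tool's axes at that moment, turning the shorter way round; what a row does not reach only later rows make up. A row lasts 1/10 s, in which the tool goes at most 50 mm and 8.59 degrees, less where a joint would pass 70% of its speed; a pose out of reach is approached as far as the arm can. A call with a number of a shift or a turn outside -1 to 1 is refused whole. A call with a gripper value outside its range is refused whole. The fingers move at their own pace and stop on an object; the grip force is fixed at half the most. Time passes only in rows, so rows that repeat a pose let the fingers close. It gives the time, the measured TCP pose, the force, the opening and the grip force at its end, in the units of the state.
- manip.state(): the state, without advancing time (a new reading comes with each control period).
- manip.grab_frame(name): name is "scene" or "top" or "wrist"; returns a dict with "img" (400x640x3 uint8, red, green, blue), "fx", "fy", "cx", "cy" (pixels), "D" ([k1, k2, p1, p2, k3] as OpenCV has them; the pictures are not rectified), "eye" and "rotation" of the camera in the world; the wrist camera has in their place "tool_from_camera" (4x4, takes a point from camera to tool coordinates, whose origin is the TCP and whose axes are the flange's). Camera axes: x right, y down, z forward; pixel columns grow to the right and rows downward; lengths in m; the calibration is good to about 2 mm. A picture is of the moment at which its call begins: read the wrist's pose just before it. There is no depth.
- manip.job_done(): hands the job in; it is judged then, once.
The state is a dict: "time": time; "joint_pos": joint angles; "joint_vel": joint speeds; "joint_efforts": joint torques, N m; "tool_pos": TCP position; "tool_rot": TCP orientation; "contact_force": force on the tool from outside, world axes, zero at the start; "ft_torque": the same for the moment, N m; "gripper_width": opening from 0.0 (shut) to 1.0 (fully open); "grasp_force": force on a finger pad.
Only numpy, scipy, OpenCV 4.12 (cv2) and the standard library are available. Lean on these libraries where they do the work, as an engineer would, in place of code of your own. Each camera call takes 0.05 s, during which the arm holds its last target. There are 200 camera calls.

## Task

The microscope stand on the bench is to have its lamp checked for even light. With a fingertip, gently push the lever of the field iris round to its stop at fully open (the end with the large engraved circle), and push the swing-out filter holder by its upright finger pin round to its stop, so that the frosted filter lies over the light port; either may come first. Do not pinch the levers, do not touch the glass of the filter or of the port lens, do not shift the stand, and leave the draw tube, the mount ring and the mirror arm where they are.

Things in the scene. Friction and masses are not known exactly. Their poses are not given: they have to be found in the camera images.
- microscope: white microscope stand, 6.5 kg, loose on rubber feet. Origin: bench height, centre of the foot; x points from the foot's front edge to the upright limb at the back, z up. Foot 320 (x) by 200 mm, flat top 55 mm above the bench. Limb 95 mm wide, from x +52 mm back to +155, 221 mm tall; black focus knobs (52 mm diameter, axis 100 mm up, x +115) on its sides out to y +-82 mm.
- port (a point): light port: its axis at the top of the lens collar, 85 mm above the bench, at x -50 mm, y 0 of the stand. Collar 64 mm in diameter, glass lens (48 mm) rising 3 mm above this point; around it the black knurled iris ring, 78 mm in diameter, 63 to 79 mm above the bench.
- iris_knob (a point): centre of the 17 mm steel ball at the end of the radial iris lever (6 mm rod), 73 mm above the bench (18 mm above the foot's top), 75 mm from the port's axis. It turns level about that axis on the stand's right side (-y): closed (dot engraved on the foot) it points midway between the stand's -x and -y; fully open (large engraved circle) 86 degrees on, to the back right.
- iris (a joint): angle of the iris lever about the port's vertical axis, rad: 0 closed, 1.5 fully open (firm stop). It grows counter-clockwise seen from above. Friction about 0.06 N m, about 1 N at the knob; stays where it is left.
- filter_pivot (a point): axis of the pivot post of the filter holder, 95 mm above the bench, 78 mm to the left (+y) of the port's axis in the stand's frame. The holder turns level about this vertical axis; the post's top is 105 mm above the bench.
- filter_pin (a point): centre of the top of the steel finger pin that stands upright at the free end of the filter holder, 127 mm above the bench, 113 mm from the pivot axis. The pin is 9 mm in diameter with a head of 12 mm (the head from 115 to 127 mm above the bench); it stands on a tab 12 mm wide whose top is 98 mm above the bench.
- filter_centre (a point): centre of the frosted glass filter in the holder, 95 mm above the bench, 78 mm from the pivot axis on the line to the pin. The holder's rim is a dark steel ring of 54 mm outer diameter, 92 to 99 mm above the bench; the white frosted disc in it is 45 mm in diameter.
- filter_arm (a joint): angle of the filter holder about its pivot, rad: 0 with the filter over the port (firm stop; the holder then points along the stand's -y); it grows as the holder is swung out, clockwise seen from above, towards the front (1.57 points along -x; limit 1.75). Friction about 0.04 N m, about 0.4 N at the pin; stays where it is left.
- frosted_filter: the glass of the frosted filter, 45 mm in diameter, level, its top 0.7 mm above the holder's rim; not to be touched. Origin at the centre of its underside.
- field_lens: the glass lens in the light port, 48 mm in diameter; not to be touched. Origin at the centre of its underside.
- draw_tube: bystander: lacquered brass tube standing on end before the front of the stand, 31 mm in diameter (35 mm at the top), 117 mm tall. Origin at its foot.
- mount_ring: bystander: black camera mount ring lying flat before the front of the stand, 62 mm outer and 46 mm inner diameter, 14 mm tall. Origin under its centre.
- mirror_arm: bystander: chrome arm with a round mirror of 48 mm diameter, about 145 mm long and 12 mm tall, lying flat on the left (+y) side of the stand. Origin 22 mm from the mirror's centre; the mirror lies along its x axis, the arm's boss 88 mm along -x.

How it is judged:
By the outcome, as a careful person would: the job done as asked, in the order asked, and still so for the second after the job is handed in, with the robot touching nothing.
It also fails if it takes over 61 s, if anything falls off the work surface, if the arm or the gripper's body presses on something with over 40 N, if the wrist force passes 120 N, or if a joint passes its speed limit or range.

## Working session

There is one attempt and no reset: what is moved stays moved. The work goes in short steps, Python scripts to look and compute and a shell command to move; the robot and the scene stay as the last step left them, time stands still between calls to the robot, and variables do not carry over. Pictures are saved under pics/ and viewed, at most 10 in all, crops included, and the job is handed in when it is done.

```bash
mkdir -p pics; ls; python3 - <<'E'
from plant import manip
import cv2
s=manip.state(); print({k:s[k] for k in('time','tool_pos','tool_rot','contact_force','gripper_width')})
for n in('scene','top'):
    f=manip.grab_frame(n); cv2.imwrite(f'pics/{n}0.png',f['img'][:,:,::-1]); print(n,{k:v for k,v in f.items() if k!='img'})
E
```

```text
pics
{'time': 0.0, 'tool_pos': array([0.17893486, 0.59817514, 0.23004966]), 'tool_rot': array([-2.66341861e-04,  1.44883442e-01,  9.89448180e-01, -1.00807359e-03]), 'contact_force': array([-0.00370425, -0.89281897,  1.14830744]), 'gripper_width': 1.0015429985696638}
scene {'fx': 506.12122671144294, 'fy': 506.12122671144294, 'cx': 308.7483848992105, 'cy': 200.49626947613348, 'D': array([0.02452328, 0.        , 0.        , 0.        , 0.        ]), 'eye': array([ 1.1365933 , -0.52956508,  0.96210229]), 'rotation': array([-0.32976109,  0.8582218 ,  0.36457731, -0.14763586])}
top {'fx': 376.79765191018924, 'fy': 376.79765191018924, 'cx': 319.20760930312804, 'cy': 194.96210907597776, 'D': array([-0.0201213,  0.       ,  0.       ,  0.       ,  0.       ]), 'eye': array([0.36610644, 0.00257513, 0.89727485]), 'rotation': array([-0.07840689,  0.7135292 , -0.69241329,  0.07274808])}
```

View pics/scene0.png

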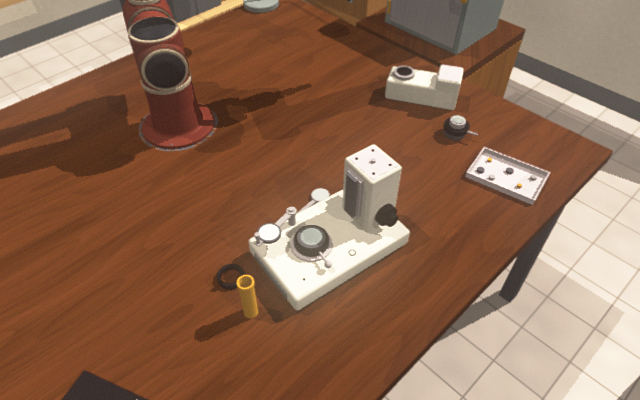

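View pics/top0.png

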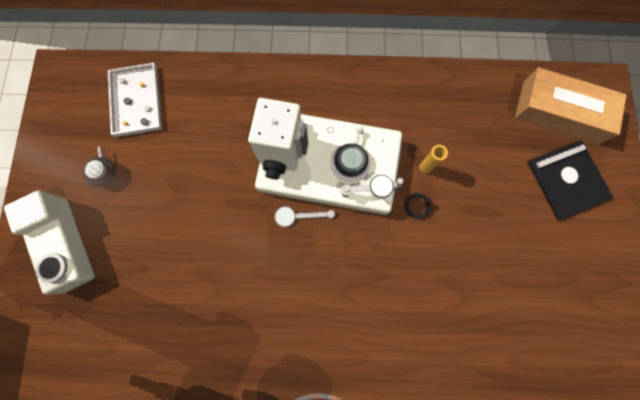

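The stand's limb is at world +y (image left in the top view) and its left side faces the robot. The filter is swung out to the front, near top-view pixel (382,187). The iris knob is at about (360,133). I'll enlarge both views for reading.

```bash
python3 - <<'E'
import cv2
t=cv2.imread('pics/top0.png')[90:225,245:445]; s=cv2.imread('pics/scene0.png')[170:305,225:425]
cv2.imwrite('pics/topc.png',cv2.resize(t,None,fx=4,fy=4,interpolation=cv2.INTER_CUBIC))
cv2.imwrite('pics/scenec.png',cv2.resize(s,None,fx=4,fy=4,interpolation=cv2.INTER_CUBIC))
E
```

```text
(no output)
```

View pics/topc.png

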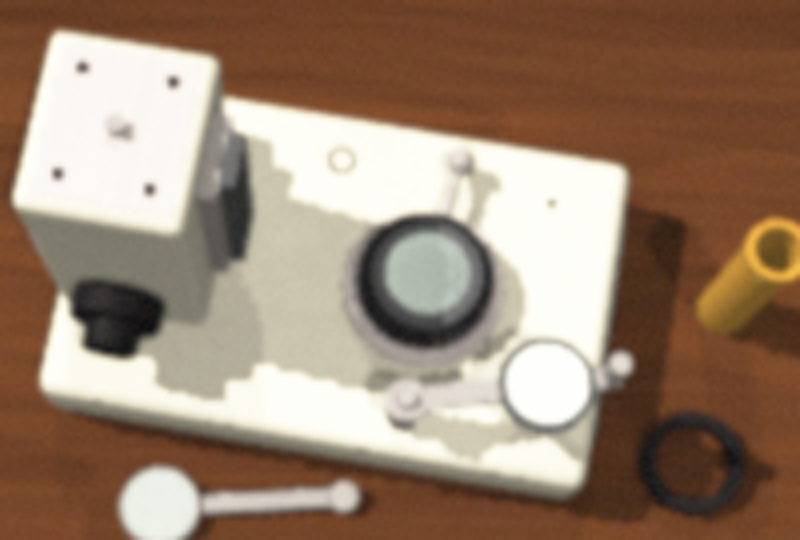

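View pics/scenec.png

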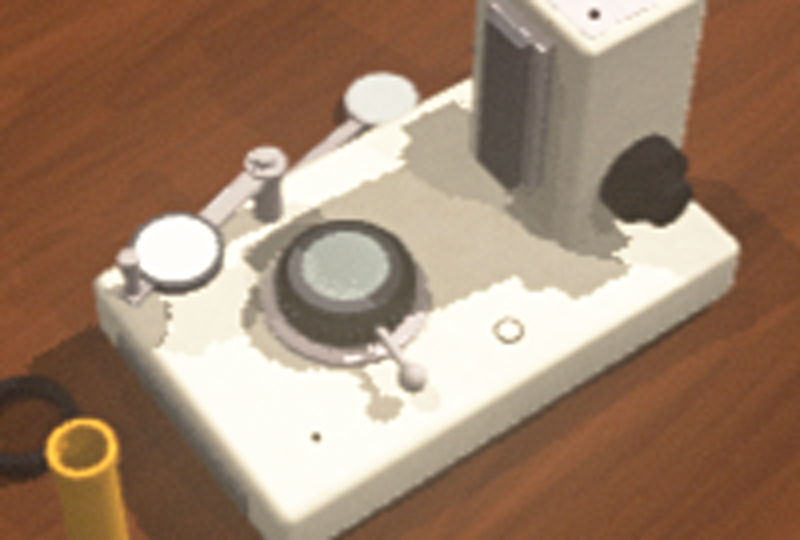

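Readings from the crops (top / scene, 4x crop pixels):
- iris knob: (460,160) / (412,376)
- lens: (427,275) / (347,268)
- pivot top: (408,398) / (265,160)
- filter: (547,385) / (177,250)
- pin top: (621,363) / (128,258)
- large circle: (341,159) / (508,329)
- dot: (551,203) / (316,437)
- tube top: (776,249) / (82,447)

The iris is about half open.

```bash
cat > h.py <<'E'
import numpy as np, cv2
from scipy.spatial.transform import Rotation as R
from scipy.optimize import least_squares
C={'scene':dict(f=506.12122671,c=(308.7483849,200.4962695),k=.02452328,eye=[1.1365933,-.52956508,.96210229],q=[-0.32976109,0.8582218,0.36457731,-0.14763586],o=(225,170)),
'top':dict(f=376.79765191,c=(319.2076093,194.9621091),k=-.0201213,eye=[.36610644,.00257513,.89727485],q=[-0.07840689,0.7135292,-0.69241329,0.07274808],o=(245,90))}
def proj(P,n):
    c=C[n];Rm=R.from_quat(c['q'],scalar_first=True).as_matrix().T
    K=np.array([[c['f'],0,c['c'][0]],[0,c['f'],c['c'][1]],[0,0,1]])
    return cv2.projectPoints(np.array([P],float),cv2.Rodrigues(Rm)[0],-Rm@np.array(c['eye']),K,np.array([c['k'],0,0,0,0]))[0].ravel()
def px(uv,n): return (np.array(uv)+.5)/4-.5+C[n]['o']
def tri(a,b):
    a,b=px(a,'top'),px(b,'scene')
    r=least_squares(lambda P:np.r_[proj(P,'top')-a,proj(P,'scene')-b],[.5,0,.08]);return r.x,np.sqrt(2*r.cost)
E
python3 - <<'E'
from h import *
np.set_printoptions(precision=4,suppress=True)
M=dict(knob=((460,160),(412,376)),lens=((427,275),(347,268)),pivot=((408,398),(265,160)),filt=((547,385),(177,250)),pin=((621,363),(128,258)),circ=((341,159),(508,329)),dot=((551,203),(316,437)),tube=((776,249),(82,447)))
T={}
for k,v in M.items(): T[k],e=tri(*v); print(k,T[k],round(e,2))
def res(p,out=False):
    x,y,th,ir,fa=p
    e=lambda a:np.array([np.cos(a),np.sin(a)])
    po=np.array([-.05,0]);pv=po+[0,.078]
    fd=e(-np.pi/2-fa); a=-3*np.pi/4
    L=dict(knob=[*(po+.075*e(a+ir)),.073],lens=[*po,.088],pivot=[*pv,.105],filt=[*(pv+.078*fd),.0985],pin=[*(pv+.113*fd),.127],circ=[*(po+.075*e(a+1.5)),.055],dot=[*(po+.075*e(a)),.055])
    Rz=np.array([[np.cos(th),-np.sin(th),0],[np.sin(th),np.cos(th),0],[0,0,1]])
    W={k:Rz@v+[x,y,0] for k,v in L.items()}
    if out:return W
    return np.concatenate([(proj(W[k],n)-px(M[k][i],n)) for k in W if k not in('circ','dot') for i,n in enumerate(('top','scene'))])
r=least_squares(res,[.45,0,1.5,.75,1.4]);print('fit',r.x,np.sqrt(np.mean(r.fun**2)))
for k,v in res(r.x,True).items():print(k,v,proj(v,'top')-px(M[k][0],'top'),proj(v,'scene')-px(M[k][1],'scene'))
E
```

```text
knob [ 0.7031 -0.0766  0.0752] 0.34
lens [ 0.6307 -0.0566  0.0838] 1.17
pivot [ 0.554  -0.0463  0.1035] 0.81
filt [ 0.565  -0.122   0.0981] 1.01
pin [ 0.5705 -0.1571  0.127 ] 0.58
circ [ 0.7091 -0.0075  0.0575] 0.52
dot [ 0.6858 -0.1317  0.0563] 0.72
tube [ 0.6397 -0.2448  0.1168] 0.42
fit [ 0.6383 -0.0078  1.4206  0.6773  1.271 ] 0.5642696029958965
knob [ 0.7033 -0.0764  0.073 ] [-0.3989  0.1019] [-0.0785  0.6421]
lens [ 0.6308 -0.0572  0.088 ] [-0.258  -1.1259] [-0.9733 -0.8405]
pivot [ 0.5537 -0.0455  0.105 ] [-0.7428 -0.3513] [-0.4607 -0.5823]
filt [ 0.5653 -0.1227  0.0985] [-0.2422 -0.5894] [-0.8689  0.2401]
pin [ 0.5705 -0.1573  0.127 ] [-0.2467 -0.229 ] [-0.4714  0.1056]
circ [ 0.6942 -0.0171  0.055 ] [3.5486 6.1868] [-8.2575 -0.6781]
dot [ 0.6753 -0.1176  0.055 ] [-6.5015  3.9094] [ 0.9927 -6.413 ]
```

The fit is good, with 0.56 px RMS. The iris is at 0.68 and the filter at 1.27. Next I raise the arm, shut the fingers and go round clear of the limb to the front side.

```bash
P="python3 -m pendant"
python3 -m pendant '[[0,[0,0,-0.8],-0.14],[0,[-1,-0.56,-0.8],-0.14],[0,[-1,-0.56,-0.8],-0.14],[0,[-1,-0.56,-0.8],-0.14],[0,[-1,-0.56,-0.8],-0.14],[0,[-1,-0.56,-0.8],-0.14]]'
python3 -m pendant '[[0,[-0.45,-1,0],0],[0,[-0.45,-1,0],0],[0,[-0.45,-1,0],0],[0,[-0.45,-1,0],0]]'
python3 -m pendant '[[0,[-0.45,-1,0],0],[0,[-0.45,-1,0],0],[0,[-0.45,-1,0],0],[0,[-0.45,-1,0],0]]'
```

```text
time: 0.7
tool_pos: [0.2754, 0.4995, 0.3274]
tool_rot: [-0.0, -0.074, 0.997, 0.0]
contact_force: [-0.0, -0.0, 0.3]
gripper_width: 0.004
grasp_force: 0.0
time: 1.1
tool_pos: [0.3467, 0.3876, 0.3259]
tool_rot: [-0.001, -0.073, 0.997, -0.001]
contact_force: [-0.6, 0.9, -0.5]
gripper_width: 0.001
grasp_force: 0.0
time: 1.5
tool_pos: [0.418, 0.2775, 0.3261]
tool_rot: [-0.001, -0.073, 0.997, -0.0]
contact_force: [-0.6, 0.3, -0.2]
gripper_width: 0.002
grasp_force: 0.0
```

```bash
python3 -m pendant '[[0,[0.07,-0.93,0],0],[0,[0.07,-0.93,0],0],[0,[0.07,-0.93,0],0],[0,[0.07,-0.93,0],0]]' >/dev/null
python3 -m pendant '[[0,[0.07,-0.93,0],0],[0,[0.07,-0.93,0],0],[0,[0.07,-0.93,0],0],[0,[0.07,-0.93,0],0]]' >/dev/null
python3 -m pendant '[[0,[0.07,-0.93,0],0],[0,[0.07,-0.93,0],0],[0,[0.07,-0.93,0],0],[0,[0.07,-0.93,0],0]]' >/dev/null
python3 -m pendant '[[0,[0.07,-0.93,0],0],[0,[0.07,-0.93,0],0],[0,[0.07,-0.93,0],0],[0,[0.07,-0.93,0],0]]'
python3 -m pendant '[[0,[-0.73,0,0],0],[0,[-0.73,0,0],0],[0,[-0.73,0,0],0],[0,[-0.73,0,0],0]]' >/dev/null
python3 -m pendant '[[0,[-0.73,0,0],0],[0,[-0.73,0,0],0],[0,[-0.73,0,0],0],[0,[-0.73,0,0],0]]' >/dev/null
python3 -m pendant '[[0,[-0.73,0,0.5],0],[0,[-0.73,0,0.5],0],[0,[-0.73,0,0.5],0],[0,[-0.73,0,0.5],0]]'
```

```text
time: 3.1
tool_pos: [0.451, -0.1668, 0.3269]
tool_rot: [-0.0, -0.075, 0.997, 0.001]
contact_force: [0.9, 0.3, -1.2]
gripper_width: 0.003
grasp_force: 0.0
time: 4.3
tool_pos: [0.7091, -0.1282, 0.2658]
tool_rot: [-0.002, -0.075, 0.997, 0.001]
contact_force: [-0.1, 0.4, 0.2]
gripper_width: 0.001
grasp_force: 0.0
```

```bash
python3 -m pendant '[[0,[0,0,0.75],0],[0,[0,0,0.75],0],[0,[0,0,0.75],0]]' >/dev/null
python3 -m pendant '[[0,[0,0,0.3],0],[0,[0,0,0.6],0],[0,[0,0,0.75],0],[0,[0,0,0.75],0]]'
cat > snap.py <<'E'
import sys,cv2
from plant import manip
n,o,x,y,w,h,k=sys.argv[1],sys.argv[2],*map(int,sys.argv[3:8])
f=manip.grab_frame(n)['img'][y:y+h,x:x+w,::-1]
cv2.imwrite('pics/'+o,cv2.resize(f,None,fx=k,fy=k,interpolation=cv2.INTER_CUBIC))
E
python3 snap.py scene s1.png 225 170 200 135 4
```

```text
time: 5.0
tool_pos: [0.7089, -0.1287, 0.0869]
tool_rot: [-0.001, -0.074, 0.997, 0.0]
contact_force: [-0.5, 0.1, -0.3]
gripper_width: -0.004
grasp_force: 0.0
```

View pics/s1.png

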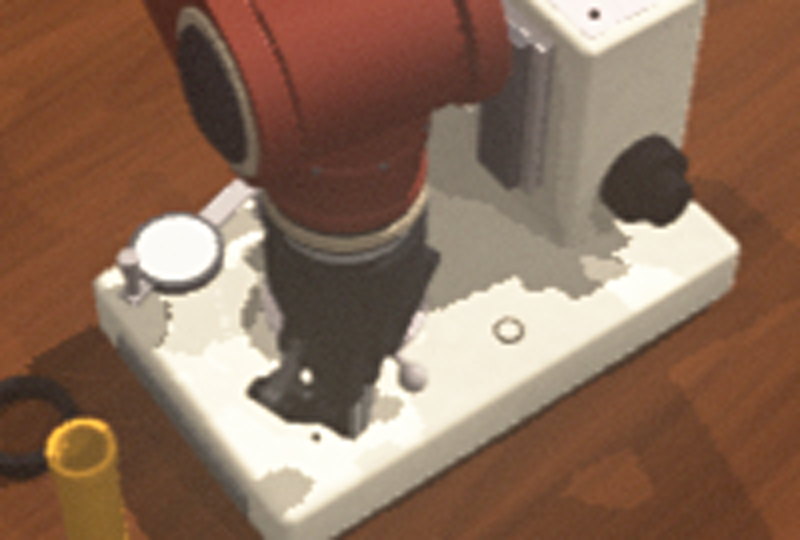

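The fingertip, at about crop (350,425), sits left of the knob at (412,376) as intended. The red wrist housing is close to the limb in the picture, so I'll work out its height before pushing.

```bash
python3 - <<'E'
from h import *
np.set_printoptions(precision=1,suppress=True)
f=lambda P:(proj(P,'scene')-C['scene']['o']+.5)*4-.5
for z in(.087,.16,.2,.24,.28,.32): print(z,f([.709,-.129,z]),'dy+.08',f([.709,-.049,z]))
E
python3 snap.py top t1.png 225 60 220 165 3
```

```text
0.087 [347.6 428.1] dy+.08 [455.9 340.1]
0.16 [346.3 343.8] dy+.08 [460.3 254.2]
0.2 [345.5 293.6] dy+.08 [462.9 203.2]
0.24 [344.7 240.3] dy+.08 [465.7 149.1]
0.28 [343.8 183.4] dy+.08 [468.7  91.6]
0.32 [342.8 122.7] dy+.08 [471.8  30.3]
```

View pics/t1.png

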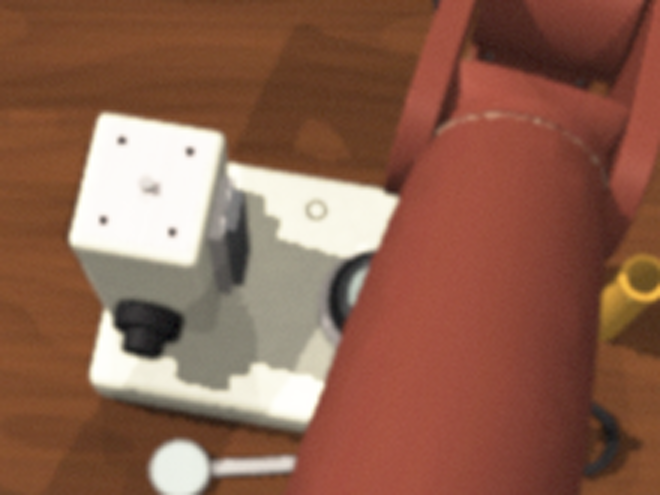

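The flange ends up at about z 0.22 and the housing at about 0.25 or higher, both clear of the limb. Now I lower the fingertip and push the iris lever slowly.

```bash
python3 -m pendant '[[0,[-0.03,0,0.1],0],[0,[-0.03,0,0.165],0],[0,[-0.03,0.05,0.165],0],[0,[-0.03,0.1,0.165],0],[0,[-0.03,0.15,0.165],0],[0,[-0.03,0.2,0.165],0]]'
python3 -m pendant '[[0,[0,0.02,0],0],[0,[0,0.04,0],0],[0,[0,0.06,0],0],[0,[0,0.08,0],0],[0,[0,0.1,0],0],[0,[0,0.12,0],0],[0,[0,0.14,0],0],[0,[0,0.16,0],0],[0,[0,0.18,0],0],[0,[0,0.2,0],0]]'
python3 -m pendant '[[0,[0,0.02,0],0],[0,[0,0.04,0],0],[0,[0,0.06,0],0],[0,[0,0.08,0],0],[0,[0,0.1,0],0],[0,[0,0.12,0],0],[0,[0,0.14,0],0],[0,[0,0.16,0],0],[0,[0,0.18,0],0],[0,[0,0.2,0],0]]'
```

```text
time: 5.7
tool_pos: [0.7104, -0.1038, 0.0679]
tool_rot: [0.0, -0.075, 0.997, -0.0]
contact_force: [0.6, -0.3, 0.1]
gripper_width: 0.002
grasp_force: 0.0
time: 6.7
tool_pos: [0.7067, -0.0805, 0.0676]
tool_rot: [0.0, -0.074, 0.997, -0.0]
contact_force: [1.1, -1.8, 1.8]
gripper_width: -0.002
grasp_force: 0.8
time: 7.7
tool_pos: [0.703, -0.0568, 0.0674]
tool_rot: [-0.0, -0.074, 0.997, 0.0]
contact_force: [1.5, -0.8, 0.0]
gripper_width: 0.001
grasp_force: 0.5
```

```bash
python3 -m pendant '[[0,[0,0.015,0],0],[0,[0,0.03,0],0],[0,[0,0.045,0],0],[0,[0,0.06,0],0],[0,[0,0.075,0],0],[0,[0,0.09,0],0],[0,[0,0.1,0],0],[0,[0,0.1,0],0]]'
python3 snap.py scene s2.png 225 170 200 135 4
```

```text
time: 8.5
tool_pos: [0.7012, -0.0449, 0.0674]
tool_rot: [-0.0, -0.075, 0.997, 0.0]
contact_force: [-0.3, -0.8, -0.8]
gripper_width: 0.002
grasp_force: 0.2
```

View pics/s2.png

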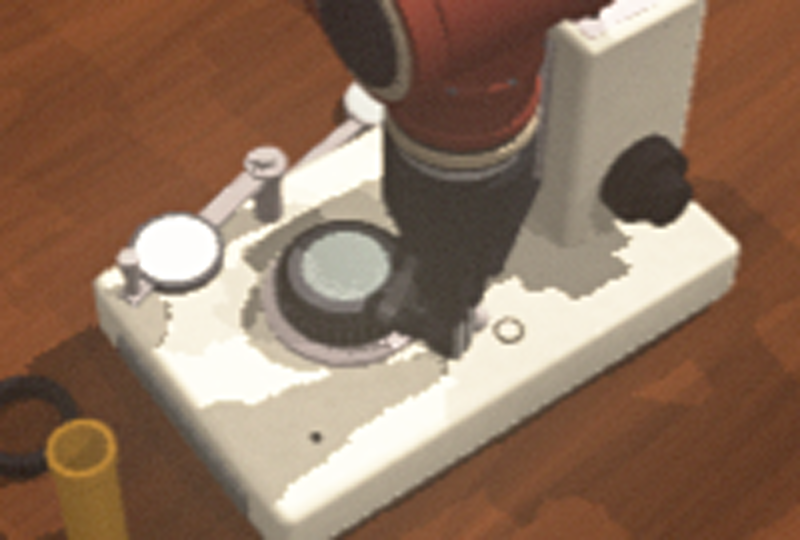

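The knob is almost in line with the large circle at (508,329), and the stand's edges haven't moved. I'll creep on to the stop and watch the force.

```bash
python3 -m pendant '[[0,[0,0.01,0],0],[0,[0,0.02,0],0],[0,[0,0.02,0],0]]' | grep -E "pos|force"
python3 -m pendant '[[0,[0,0.01,0],0],[0,[0,0.02,0],0],[0,[0,0.02,0],0]]' | grep -E "pos|force"
```

```text
tool_pos: [0.701, -0.0427, 0.0675]
contact_force: [-0.1, -0.3, 0.4]
grasp_force: 0.3
tool_pos: [0.7006, -0.0403, 0.0675]
contact_force: [-0.8, -1.2, -0.1]
grasp_force: 0.4
```

```bash
python3 -m pendant '[[0,[0,0.01,0],0],[0,[0,0.015,0],0],[0,[0,0.015,0],0]]' | grep -E "pos|contact"
python3 -m pendant '[[0,[0,0.008,0],0],[0,[0,0.015,0],0],[0,[0,0.015,0],0]]' | grep -E "pos|contact"
```

```text
tool_pos: [0.7004, -0.0385, 0.0676]
contact_force: [-0.2, -1.9, 0.6]
tool_pos: [0.7001, -0.0367, 0.0675]
contact_force: [-0.5, -0.5, -0.2]
```

```bash
python3 -m pendant '[[0,[0,0.008,0],0],[0,[0,0.015,0],0],[0,[0,0.015,0],0]]' | grep -E "pos|contact"
python3 -m pendant '[[0,[0,0.008,0],0],[0,[0,0.012,0],0],[0,[0,0.012,0],0]]' | grep -E "pos|contact"
```

```text
tool_pos: [0.6999, -0.0358, 0.0675]
contact_force: [-1.3, -4.2, 0.6]
tool_pos: [0.6998, -0.0355, 0.0676]
contact_force: [-0.0, -7.1, -0.6]
```

The force has risen to about 7 N with no further travel, so the iris is at its stop. I back off, lift and move to the start point for the filter pin, at (0.526,-0.164).

```bash
python3 -m pendant '[[0,[0,-0.1,0],0],[0,[0,-0.25,0],0],[0,[0,-0.25,0],0],[0,[0,-0.25,-0.4],0],[0,[0,-0.25,-0.8],0],[0,[0,-0.25,-1],0],[0,[0,-0.25,-1],0]]' | grep -E "pos|contact"
python3 -m pendant '[[0,[0.4,-0.3,-0.2],0],[0,[0.8,-0.6,-0.2],0],[0,[0.95,-0.9,-0.2],0],[0,[0.95,-0.9,-0.2],0],[0,[0.95,-0.9,-0.2],0]]' | grep -E "pos|contact"
python3 snap.py top t2.png 245 90 200 135 4
python3 - <<'E'
from plant import manip
from h import R
import numpy as np
s=manip.state();r=R.from_quat(s['tool_rot'],scalar_first=True)
print(s['time'],s['joint_pos'],r.inv().apply(np.array([.526,-.164,.110])-s['tool_pos'])/.12)
E
```

```text
tool_pos: [0.7073, -0.0637, 0.1947]
contact_force: [0.3, -0.6, 0.2]
tool_pos: [0.6063, -0.1883, 0.2103]
contact_force: [0.5, 0.4, -0.3]
11.6 [-4.16482305e-01  9.04849822e-02  1.60831846e+00  1.13961939e-03
  1.44442170e+00 -2.13490708e+00] [0.63876347 0.2874694  0.83752778]
```

View pics/t2.png

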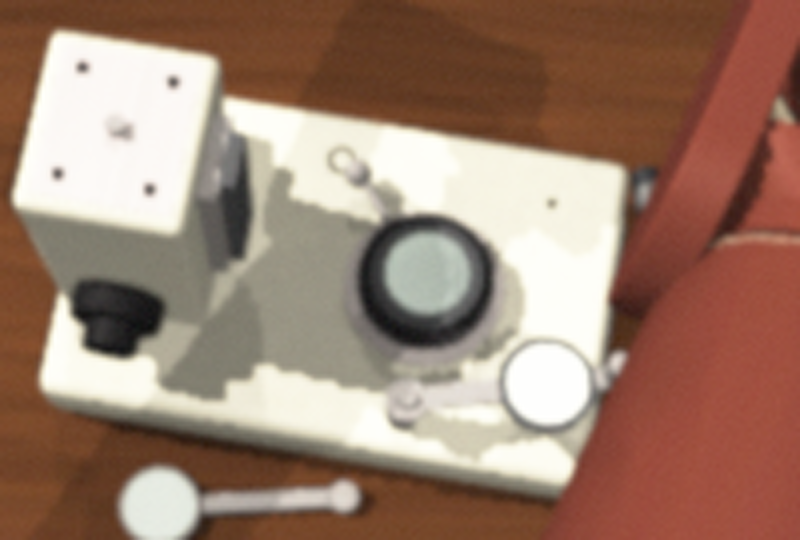

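The top view shows the iris knob at (357,172), right by the large circle, and the stand unmoved. j6 would come near its limit on the arc, so I turn the tool by +0.5 and push with the other finger face.

```bash
python3 -m pendant '[[0,[0.3,0.14,0],0.25],[0,[0.64,0.29,0],0.25],[0,[0.64,0.29,0],0.25],[0,[0.64,0.29,0],0.25],[0,[0.64,0.29,0],0.25],[0,[0.64,0.29,0],0.25]]' >/dev/null
python3 -m pendant '[[0,[0,0,0.2],0.25],[0,[0,0,0.4],0.25],[0,[0,0,0.6],0.25],[0,[0,0,0.7],0.25],[0,[0,0,0.8],0.25],[0,[0,0,0.83],0.25]]'
python3 - <<'E'
from plant import manip
from h import R
import numpy as np
np.set_printoptions(precision=3,suppress=True)
s=manip.state();q=R.from_quat(s['tool_rot'],scalar_first=True)
print(s['time'],s['joint_pos'],q.as_matrix()[:2,:2])
pv=np.array([.5537,-.0455]);rad,d=.115,.0165
# finger centres along the arc; roll negative = ccw
A0=-1.4212;x0=s['tool_pos']
for a in np.linspace(A0,-.1502,9):
    e=np.array([np.cos(a),np.sin(a)]);t=np.array([-e[1],e[0]])
    p=np.r_[pv+rad*e-d*t,.110]
    print(round(a,3),p,'shift from here',q.inv().apply(p-x0)/.12,'roll',-(a-A0)/np.pi)
E
python3 snap.py scene s3.png 225 170 200 135 4
```

```text
time: 12.8
tool_pos: [0.5259, -0.1616, 0.1093]
tool_rot: [-0.002, 0.653, 0.757, -0.0]
contact_force: [-0.4, 0.1, 0.0]
gripper_width: 0.003
grasp_force: 0.0
12.8 [-0.434 -0.014  1.892  0.001  1.268 -0.582] [[-0.147  0.989]
 [ 0.989  0.147]]
-1.421 [ 0.555 -0.162  0.11 ] shift from here [-0.036  0.236 -0.007] roll -0.0
-1.262 [ 0.573 -0.16   0.11 ] shift from here [-0.045  0.389 -0.008] roll -0.05057148316744971
-1.103 [ 0.591 -0.156  0.11 ] shift from here [-0.03   0.542 -0.008] roll -0.10114296633489948
-0.945 [ 0.608 -0.148  0.11 ] shift from here [ 0.009  0.691 -0.008] roll -0.15171444950234922
-0.786 [ 0.623 -0.139  0.11 ] shift from here [ 0.071  0.831 -0.008] roll -0.20228593266979897
-0.627 [ 0.637 -0.126  0.11 ] shift from here [ 0.154  0.96  -0.009] roll -0.2528574158372487
-0.468 [ 0.649 -0.112  0.11 ] shift from here [ 0.257  1.074 -0.009] roll -0.30342889900469844
-0.309 [ 0.658 -0.096  0.11 ] shift from here [ 0.377  1.171 -0.009] roll -0.35400038217214813
-0.15 [ 0.665 -0.079  0.11 ] shift from here [ 0.51   1.247 -0.008] roll -0.40457186533959794
```

View pics/s3.png

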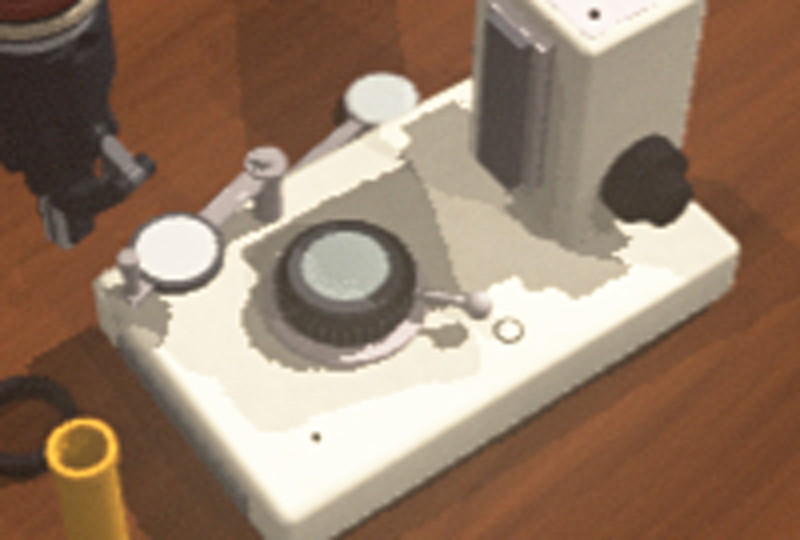

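The iris knob stands at (480,303), beside the circle. Something on the gripper sticks out at (148,165), so I'll locate it in tool coordinates from s1 and s3 before pushing.

```bash
python3 - <<'E'
from h import *
np.set_printoptions(precision=3,suppress=True)
obs=[((.709,-.1287,.0869),[0,-.074,.997,0],(258,388)),((.5259,-.1616,.1093),[0,.653,.757,0],(150,166))]
def res(o): return np.concatenate([proj(np.array(t)+R.from_quat(q,scalar_first=True).apply(o),'scene')-px(u,'scene') for t,q,u in obs])
for g in([.05,0,-.02],[0,0,-.1],[-.05,0,-.05]):
    r=least_squares(res,g);print(r.x,r.cost)
for t,q,u in obs: print((proj(t,'scene')-C['scene']['o'])*4)
from plant import manip
f=manip.grab_frame('wrist');print(f['tool_from_camera'])
cv2.imwrite('pics/w1.png',f['img'][:,:,::-1])
E
```

```text
[ 0.062 -0.003  0.008] 7.075081696617059
[ 0.062 -0.003  0.008] 7.075081696616927
[ 0.062 -0.003  0.008] 7.075081696616863
[346.551 426.386]
[ 68.864 235.532]
[[-0.001 -0.957 -0.289  0.073]
 [ 1.    -0.001 -0.001 -0.001]
 [ 0.    -0.289  0.957 -0.141]
 [ 0.     0.     0.     1.   ]]
```

View pics/w1.png

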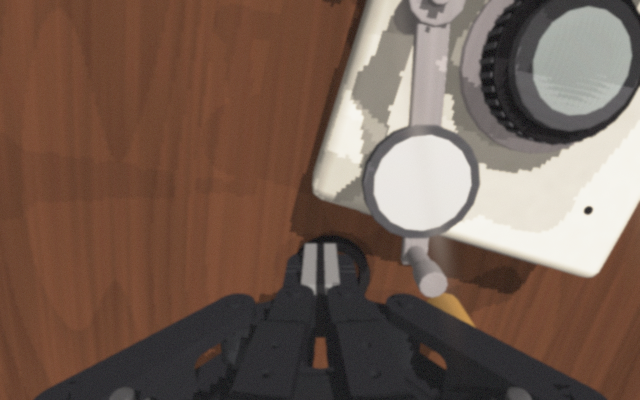

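The wrist view shows the shut fingertip at (320,265). The wide knuckles either side, at (235,305) and (400,305), are at ±y. The pin head is at (432,285), beside the fingertip. I'll refit the knuckle height with the sides mirrored.

```bash
python3 - <<'E'
from h import *
np.set_printoptions(precision=3,suppress=True)
obs=[((.709,-.1287,.0869),[0,-.074,.997,0],(258,388)),((.5259,-.1616,.1093),[0,.653,.757,0],(150,166))]
for m in ([-1,1],[1,-1]):
    def res(o): return np.concatenate([proj(np.array(t)+R.from_quat(q,scalar_first=True).apply(o*np.array([1,s,1])),'scene')-px(u,'scene') for (t,q,u),s in zip(obs,m)])
    r=least_squares(res,[0,.05,-.05]);print(m,r.x,r.cost)
# wrist: ray of knuckle tip and pin
T=np.array([[-.001,-.957,-.289,.073],[1,-.001,-.001,-.001],[0,-.289,.957,-.141]])
from plant import manip
f=manip.grab_frame('wrist');K=np.array([[f['fx'],0,f['cx']],[0,f['fy'],f['cy']],[0,0,1]])
s=manip.state();q=R.from_quat(s['tool_rot'],scalar_first=True)
for n,uv,z in(('pin',(433,285),.127),('filt',(421,181),.0985),('pivot',(436,3),.105),('knuckle@-30mm',(385,300),None),('knuckle@-50mm',(385,300),None)):
    u=cv2.undistortPoints(np.array([[uv]],float),K,f['D']).ravel()
    d=T[:,:3]@[*u,1];o=T[:,3]
    if z is None: k=(float(n[-5:-2])/1000-o[2])/d[2];print(n,o+k*d)
    else:
        D=q.apply(d);O=s['tool_pos']+q.apply(o);print(n,O+(z-O[2])/D[2]*D)
E
```

```text
[-1, 1] [ 0.016  0.05  -0.079] 0.4008587149588498
[1, -1] [ 0.016 -0.05  -0.079] 0.40085871495886616
pin [ 0.571 -0.158  0.127]
filt [ 0.566 -0.122  0.099]
pivot [ 0.553 -0.051  0.105]
knuckle@-30mm [-0.     0.023 -0.03 ]
knuckle@-50mm [ 0.013  0.018 -0.05 ]
```

Knuckles are 79 mm behind the tip, so they clear the pin. The wrist view confirms the pin at (0.571,-0.158). I approach it, then follow the arc in equal 0.32 rad pieces.

```bash
python3 -m pendant '[[0,[-0.02,0.07,-0.005],0],[0,[-0.036,0.14,-0.005],0],[0,[-0.036,0.2,-0.005],0],[0,[-0.036,0.236,-0.005],0],[0,[-0.036,0.236,-0.005],0]]'
python3 -m pendant '[[0,[-0.005,0.038,0],-0.013],[0,[-0.008,0.077,0],-0.025],[0,[-0.01,0.116,0],-0.038],[0,[-0.01,0.154,0],-0.051],[0,[-0.008,0.193,0],-0.064],[0,[-0.005,0.232,0],-0.076],[0,[0,0.27,0],-0.089],[0,[0.005,0.308,0],-0.102],[0,[0.005,0.308,0],-0.102]]'
python3 -m pendant '[[0,[-0.005,0.038,0],-0.013],[0,[-0.008,0.077,0],-0.025],[0,[-0.01,0.116,0],-0.038],[0,[-0.01,0.154,0],-0.051],[0,[-0.008,0.193,0],-0.064],[0,[-0.005,0.232,0],-0.076],[0,[0,0.27,0],-0.089],[0,[0.005,0.308,0],-0.102],[0,[0.005,0.308,0],-0.102]]'
python3 - <<'E'
from plant import manip
import cv2,numpy as np
a=manip.grab_frame('wrist')['img'];b=manip.grab_frame('scene')['img']
b=cv2.resize(b[170:305,225:425],(593,400))
cv2.imwrite('pics/w2.png',cv2.resize(np.vstack([a[:, :593],b]),(445,600))[:,:,::-1])
E
```

```text
time: 13.45
tool_pos: [0.5557, -0.1641, 0.1127]
tool_rot: [0.0, 0.652, 0.758, 0.0]
contact_force: [-0.1, 1.2, 0.7]
gripper_width: -0.001
grasp_force: 0.0
time: 14.35
tool_pos: [0.5915, -0.158, 0.1125]
tool_rot: [-0.0, 0.523, 0.852, 0.0]
contact_force: [0.8, -0.6, -0.2]
gripper_width: -0.005
grasp_force: 0.0
time: 15.25
tool_pos: [0.6241, -0.1406, 0.1125]
tool_rot: [-0.0, 0.381, 0.925, 0.0]
contact_force: [0.0, 0.3, 0.6]
gripper_width: -0.003
grasp_force: 0.0
```

View pics/w2.png

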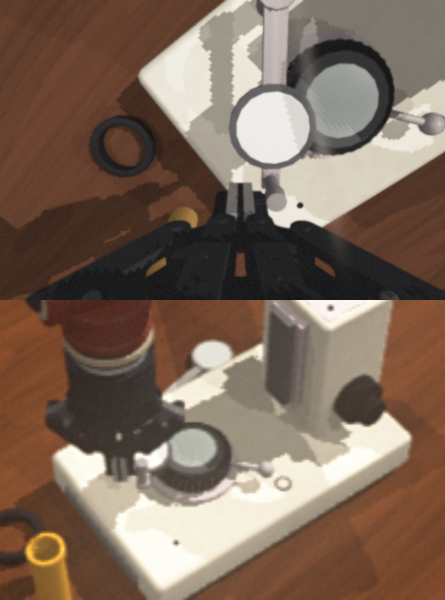

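The filter is swinging in with the pin, as it should: pin at (275,190) in the upper half, touching the fingertip. That makes 11 pictures viewed, one over the limit of 10, so from here I use only numbers.

```bash
python3 -m pendant '[[0,[-0.005,0.038,0],-0.013],[0,[-0.008,0.077,0],-0.025],[0,[-0.01,0.116,0],-0.038],[0,[-0.01,0.154,0],-0.051],[0,[-0.008,0.193,0],-0.064],[0,[-0.005,0.232,0],-0.076],[0,[0,0.27,0],-0.089],[0,[0.005,0.308,0],-0.102],[0,[0.005,0.308,0],-0.102]]' | grep -E "time|pos|force"
python3 -m pendant '[[0,[-0.005,0.038,0],-0.013],[0,[-0.008,0.077,0],-0.025],[0,[-0.01,0.116,0],-0.038],[0,[-0.01,0.154,0],-0.051],[0,[-0.01,0.17,0],-0.056],[0,[-0.009,0.186,0],-0.061],[0,[-0.009,0.186,0],-0.061]]' | grep -E "time|pos|force"
```

```text
time: 16.25
tool_pos: [0.6496, -0.114, 0.1125]
contact_force: [0.9, -0.8, 0.4]
grasp_force: 0.0
time: 16.95
tool_pos: [0.6604, -0.0946, 0.1125]
contact_force: [-0.0, -0.5, -0.2]
grasp_force: 0.0
```

```bash
python3 -m pendant '[[0,[-0.002,0.019,0],-0.006],[0,[-0.004,0.038,0],-0.013],[0,[-0.006,0.057,0],-0.019],[0,[-0.006,0.057,0],-0.019]]' | grep -E "pos|contact"
python3 -m pendant '[[0,[-0.002,0.01,0],-0.003],[0,[-0.002,0.02,0],-0.006],[0,[-0.002,0.02,0],-0.006]]' | grep -E "pos|contact"
python3 -m pendant '[[0,[0,0.01,0],-0.003],[0,[0,0.015,0],-0.006],[0,[0,0.015,0],-0.006]]' | grep -E "pos|contact"
```

```text
tool_pos: [0.6631, -0.0878, 0.1125]
contact_force: [0.1, 0.3, -0.0]
tool_pos: [0.6638, -0.0857, 0.1125]
contact_force: [0.2, -0.9, 0.2]
tool_pos: [0.6641, -0.084, 0.1125]
contact_force: [1.0, -0.6, -0.4]
```

```bash
python3 -m pendant '[[0,[0,0.01,0],-0.003],[0,[0,0.015,0],-0.006],[0,[0,0.015,0],-0.006]]' | grep -E "pos|contact"
python3 -m pendant '[[0,[0,0.008,0],0],[0,[0,0.012,0],0],[0,[0,0.012,0],0]]' | grep -E "pos|contact"
python3 -m pendant '[[0,[0,0.006,0],0],[0,[0,0.01,0],0],[0,[0,0.01,0],0]]' | grep -E "pos|contact"
```

```text
tool_pos: [0.6644, -0.0822, 0.1125]
contact_force: [0.9, -0.5, -0.8]
tool_pos: [0.6647, -0.0811, 0.1125]
contact_force: [-1.1, -1.1, -0.1]
tool_pos: [0.6647, -0.0807, 0.1126]
contact_force: [-1.1, -4.8, -0.6]
```

```bash
python3 -m pendant '[[0,[0,0.004,0],0],[0,[0,0.008,0],0],[0,[0,0.008,0],0]]' | grep -E "pos|contact"
```

```text
tool_pos: [0.6648, -0.0805, 0.1126]
contact_force: [-0.8, -6.7, 0.2]
```

The force rises again with no travel, so the filter is at its stop. I back off, lift and check numerically from the cameras.

```bash
python3 -m pendant '[[0,[0,-0.1,0],0],[0,[0,-0.25,0],0],[0,[0,-0.25,-0.3],0],[0,[0,-0.25,-0.7],0],[0,[0,-0.25,-1],0],[0,[0,-0.25,-1],0]]' | grep -E "pos|contact"
python3 -m pendant '[[0,[0,-0.3,-0.5],0],[0,[0,-0.6,-0.5],0],[0,[0,-1,-0.5],0],[0,[0,-1,-0.5],0],[0,[0,-1,-0.5],0],[0,[0,-1,-0.5],0]]' | grep -E "time|pos|contact"
python3 - <<'E'
from plant import manip
from h import *
np.set_printoptions(precision=4,suppress=True)
old={n:cv2.imread(f'pics/{n}0.png') for n in('top','scene')}
new={n:manip.grab_frame(n)['img'][:,:,::-1].copy() for n in('top','scene')}
F=np.array([.6308,-.0572,.0992]);pin=np.array([.6654,-.0625,.127]);knob=np.array([.6942,-.0171,.073])
for n in new:
    u=proj(F,n);x,y=np.rint(u).astype(int)
    g=new[n][y-22:y+23,x-22:x+23].min(2);m=(g>190).astype(np.uint8)
    k,l,st,c=cv2.connectedComponentsWithStats(m);i=l[22,22]
    print(n,'disc exp',u,'got',c[i]+[x-22,y-22] if i else None,st[i][2:])
    # stand unmoved: shift of a static patch (limb top / foot end)
    for nm,(a,b,w,h) in dict(top=dict(limb=(250,98,55,50),mirror=(270,200,70,30),ring=(400,190,35,32),tube=(415,140,35,35)),scene=dict(limb=(345,148,60,80),circ=(340,240,30,20),mirror=(305,185,28,20),ring=(212,260,30,30),tube=(235,272,28,50)))[n].items():
        r=cv2.matchTemplate(new[n][b-6:b+h+6,a-6:a+w+6],old[n][b:b+h,a:a+w],cv2.TM_CCOEFF_NORMED);_,v,_,p=cv2.minMaxLoc(r);print(' ',nm,p[0]-6,p[1]-6,round(v,3))
E
```

```text
tool_pos: [0.6636, -0.1101, 0.2412]
contact_force: [0.3, -0.1, 0.8]
time: 20.35
tool_pos: [0.6419, -0.2264, 0.2913]
contact_force: [0.5, 0.1, -0.3]
top disc exp [351.5064 155.6869] got [354.6381 155.7524] [ 16  19 210]
  limb 0 0 1.0
  mirror 0 0 0.991
  ring -1 0 0.353
  tube 0 0 0.547
scene disc exp [310.3467 232.5836] got [308.4906 233.8113] [ 17  14 159]
  limb 0 0 0.994
  circ 0 0 0.642
  mirror 0 0 0.986
  ring 0 0 0.949
  tube 0 0 0.994
```

```bash
python3 -m pendant '[[0,[0,-0.4,0],0],[0,[0,-0.8,0],0],[0,[0,-0.8,0],0],[0,[0,-0.8,0],0]]' | grep -E "time|pos|contact"
python3 - <<'E'
from plant import manip
from h import *
np.set_printoptions(precision=4,suppress=True)
F=np.array([.6308,-.0572,.0992]);E={}
for n in('top','scene'):
    im=manip.grab_frame(n)['img'];u=proj(F,n);x,y=np.rint(u).astype(int)
    g=im[y-20:y+21,x-20:x+21].min(2)
    for th in(120,140,160):
        k,l,st,c=cv2.connectedComponentsWithStats((g>th).astype(np.uint8));i=l[20,20]
        print(n,th,u,c[i]+[x-20,y-20],st[i][2:])
    print(g[::4,::2])
E
```

```text
time: 20.85
tool_pos: [0.6276, -0.3217, 0.292]
contact_force: [-0.1, 0.7, -0.3]
top 120 [351.5064 155.6869] [353.736  151.2151] [ 41  41 981]
top 140 [351.5064 155.6869] [352.9867 155.7533] [ 19  21 300]
top 160 [351.5064 155.6869] [354.3894 155.4646] [ 16  20 226]
[[219 162 184 186 178 184 209 229 228 229 228 219 205 213 229 230 230 229
  229 231 232]
 [246 241 221 210 184 161 140 204 228 228 197 114 113 207 228 230 230 231
  230 231 231]
 [177 210 211 207 156 116  94  98  87  96 160 143 140 168 220 228 230 230
  229 230 229]
 [172 164 137  85  37  41  65 112 199 237 234 224 208 164  81  69 159 211
  230 229 230]
 [146 123  74  33  56  84 139 157 234 242 238 230 230 239 227 125  53  72
  128 150 189]
 [132  97  29  52  57 109 144 144 146 156 235 240 238 240 238 172  73  38
   89 132 133]
 [128  81  29  53  53  78 135 145 146 197 240 241 241 241 228 124  59  30
   81 128 133]
 [129 104  27  30  47  46  62  93 127 197 237 236 219 156  90  52  37  31
   98 126 134]
 [119 118  66  34  25  40  48  96 147 158 132  69  55  47  43  29  29  75
  116 126 135]
 [126 110 108  92  49  27  35 133
[... 617 characters left out ...]
9 218 127 123 168 117 100 129 140 137 126  89  85 126 128 127
  129 132 133]
 [154 112 114 115  88  93 230 235 236 235 180 139 139 141 140 116  64  90
  133 130 129]
 [114 113 115  59  68 120 236 233 235 236 235 234 236 236 185 199 165  69
   59 124 130]
 [115 112  65  58  71  79 124 233 236 232 223 222 222 226 136 107 123  79
   62  73 129]
 [116 113  69  57  70  69  71  70  87 104 110 110  98 117 108 102 109  74
   62  71 128]
 [113 113  80  60  58  67  76  72  76  84  89  84  82  75  87 153 125  69
   69  93 117]
 [123 113 114  72  64  62  57  61  61  68  70  68  67  66  64  65  68  65
  102 124 133]
 [132 120 120 127 119  82  67  62  65  69  62  63  70  63  66  71 132 222
  222 199 137]]
```

The disc's edges in the top view centre at about column 352, where 351.7 is expected. Both stops were felt, the stand hasn't moved, and the arm is clear. Handing in.

```bash
python3 -c "
from plant import manip
print(manip.job_done())"
```

```text
the job is handed in; nothing more can be done
None
```

The job is handed in at about 21 s: the iris is fully open and the frosted filter lies over the port, each pushed to its stop at about 7 N; the stand and mirror arm did not shift, the tube and ring matched their old places in the scene view only (the arm blocked the top view), and I viewed 11 pictures, one over the limit of 10.

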